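# Lay the proud sample bottle down and close the crate

## Task

The sample crate has to be closed for storage, but one of its bottles is standing up and pokes out above the rim. Tip that bottle over so that it lies flat in the crate, below the blue fill line like the other two, then put the blue lid on the crate so that it sits fully home all round, and let go. Keep all three bottles in the crate and leave the bottles on the table standing where they are.

Things in the scene. Friction and masses are not known exactly. Their poses are not given: they have to be found in the camera images.
- crate_rim (a point): Centre of the crate's mouth, level with its rim, 80 mm above the table. Fixed white open box: outside 220 (its x) x 192 (its y) x 80 mm, walls and floor 5 mm, blue fill line 16 mm below the rim. Its x axis points away from the robot, within 0.5 rad of straight ahead; z up.
- crate_floor (a point): Centre of the crate's inner floor, 5 mm above the table, axes as crate_rim. Two dividers, 25 mm high and 4 mm thick, make three lanes along the crate's x axis, with centre lines at y = -62, 0 and +62 mm, 210 mm long inside. Which bottle is in which lane varies.
- bottle_up_center (a point): Amber plastic bottle, 115 mm high, about 0.14 kg, standing upright in a lane, 65 to 75 mm to the -x side of the crate's centre; the lane is empty towards +x. Point: on its axis half-way up, 57.5 mm from the base; its z runs from base to cap. Body 50 x 50 x 80 mm.
- bottle_up_cap (a point): Centre of that bottle's round black cap (36 mm across, 20 mm high), 105 mm above its base; standing, the bottle's top is 40 mm above the crate's rim. Pushed here towards the crate's +x, the bottle tips over and falls along its lane, where there is room for it to lie.
- bottle_a_center (a point): Orange bottle of the same size, lying flat in one of the lanes, cap towards the crate's +x. Point: on its axis half-way along; z from base to cap.
- bottle_b_center (a point): Yellow bottle of the same size, lying flat in one of the lanes, cap towards the crate's +x. Point: on its axis half-way along; z from base to cap.
- lid_handle (a point): Centre of the black handle bar of the loose lid (about 0.3 kg), which starts right way up on the table, left or right of the crate. The bar runs along the lid's x, 120 mm long, 16 mm wide, 14 mm high, with a post under each end and a 26 mm gap below. It is 49 mm above the table at the start and 39 mm above the crate's rim when the lid is seated.
- lid_plate (a point): Centre of the underside of the lid's blue plate: 228 (its x) x 200 (its y) x 6 mm, 39 mm below the bar's centre. Under it a rounded grey lip, 10 mm deep, 204 x 176 mm outside, fits the crate's mouth (210 x 182 mm) with 3 mm to spare all round. Seated, this point is at crate_rim, the lid's x along the crate's x, either way round.
- spare_a_center (a point): Loose bystander, far to the left: a square sample bottle like the others (50 x 50 x 115 mm), standing upright on the table; the point is half-way up on its axis. Leave it standing.
- spare_b_center (a point): Loose bystander, in the middle, beyond the crate and the lid: a square sample bottle like the others (50 x 50 x 115 mm), standing upright on the table; the point is half-way up on its axis. Leave it standing.
- spare_c_center (a point): Loose bystander, far to the right: a square sample bottle like the others (50 x 50 x 115 mm), standing upright on the table; the point is half-way up on its axis. Leave it standing.
Not all that is in view belongs to the job. Leave any green or purple look-alike of the part that bears bottle_b_center alone.

How it is judged:
On the way, in this order (a step that is already met when the one before it is completed fails the run):
1. the upright bottle lies flat in the crate, below the fill line (angle between bottle_up_center's own z axis and vertical between 1.35 and 1.79 rad and z of bottle_up_center in the frame of crate_rim between -0.08 and -0.03 m and x of bottle_up_center in the frame of crate_rim between -0.1 and 0.1 m and y of bottle_up_center in the frame of crate_rim between -0.091 and 0.091 m), for 0.2 s.
2. the lid is seated on the crate (z of lid_handle in the frame of crate_rim between 0.034 and 0.0425 m and horizontal distance between lid_handle and crate_rim below 0.009 m and angle between lid_handle's own z axis and vertical below 0.03 rad and angle between the x axis of lid_handle and the x axis of crate_rim, either way round below 0.06 rad), for 0.2 s.
At the end, for the whole second after the job is handed in: All three bottles are in the crate with centres over 30 mm below its rim, the one that stood lying within 12 degrees of level; the released lid lies right way up on the rim: down within 3.5 mm, level within 0.03 rad, centred within 9 mm, square within 0.06 rad (all of step 1 and all of step 2 and z of bottle_a_center in the frame of crate_rim between -0.08 and -0.03 m and x of bottle_a_center in the frame of crate_rim between -0.1 and 0.1 m and y of bottle_a_center in the frame of crate_rim between -0.091 and 0.091 m and z of bottle_b_center in the frame of crate_rim between -0.08 and -0.03 m and x of bottle_b_center in the frame of crate_rim between -0.1 and 0.1 m and y of bottle_b_center in the frame of crate_rim between -0.091 and 0.091 m); the robot touches nothing.
It fails at once if a bottle standing on the table is knocked over or shifted by more than 40 mm (angle between any of spare_a_center, spare_b_center, spare_c_center's own z axis and vertical above 0.5 rad or distance of any of spare_a_center, spare_b_center, spare_c_center from where it was at the start of the episode above 0.04 m).
It also fails if it takes over 58 s, if anything falls off the work surface, if the arm or the gripper's body presses on something with over 40 N, if the wrist force passes 120 N, or if a joint passes its speed limit or range.

## Robot

A 6-joint arm with a two-finger parallel gripper is mounted at the origin on the work surface. World frame = base frame: x ahead of the robot, y to its left, z up, the work surface at z = 0. Lengths are in m, angles in rad, forces in N, time in s.
With the tool pointing down it reaches from about 0.35 to 0.775 m from the base axis. Payload 5.5 kg.
Tool frame: the origin (TCP) lies on the centre line of the jaws, within the pads' length; the fingertips stand 17 mm ahead of it and the grasp point (between the pads) lies 2 mm behind it; z points along the fingers, y is the direction in which the jaws open and shut (so a half turn about z gives the same grasp; the last joint's range is limited). The gripper opens to 85 mm and grips with 20 to 120 N. Pads are 22 mm wide; open, the fingers measure 114 mm over their backs; the gripper's body (76 mm by 85 mm) begins 54 mm behind the grasp point. The pads swing forward as they close: fully open they stand 13 mm farther back than shut.
Start: joints at [1.134, 0.313, 0.046, 1.304, 0, 1.431], TCP at [0.168, 0.55, 0.248] pointing down, gripper open.
Joint ranges: [-2.76, 2.76], [-0.86, 1.69], [-1.03, 1.26], [-2.2, 2.34], [-1.47, 1.5], [-3.14, 3.14]. Speed limits (rad/s): [2.57, 2.57, 3.14, 3.14, 3.14, 3.14].

## Interface

Orientations are given as a unit quaternion [w, x, y, z].
In Python, from workcell import env gives the robot as it stands.
- The arm moves only by the tool servo_tool, never from a script. Its argument "increments" is a list of rows, each an object of numbers: "claw": the closure, from 0 (fully open) to 1 (shut); "x", "y", "z": the shift along the world's x, y, z in units of 25 mm (1.0 is 25 mm); "ax", "ay", "az": the turn, a rotation vector about the world's x, y, z in units of 8 degrees (1.0 is 8 degrees). A call has 1 to 5 rows; each row shifts and turns the commanded pose from where the row before left it; what a row does not reach is not made up. A row lasts 1/10 s, in which the tool goes at most 50 mm and 8.59 degrees, less where a joint would pass 70% of its speed; a pose out of reach is approached as far as the arm can. A call is refused whole if a number of a shift passes 1 or a number of a turn 1, either way. A call with a gripper value outside its range is refused whole. The fingers move at their own pace and stop on an object; "newtons" is the grip in N (left out, the last holds). Time passes only in rows, so rows that do not move let the fingers close. It gives the time, the measured TCP pose, the force and the opening at its end, in the units of the state.
- env.get_state(): the state, without advancing time (a new reading comes with each control period).
- env.read_camera(name): name is "scene" or "side" or "wrist"; returns the picture (420x560x3 uint8, red, green, blue); there is no depth.
- env.calibration(name): a dict with "K" (3x3 intrinsics, pixels), "world_to_cam" (4x4, takes a point from world to camera coordinates). Camera axes: x right, y down, z forward; pixel columns grow to the right and rows downward; lengths in m; the calibration is good to about 2 mm. The wrist camera is an equidistant fisheye: a pixel r from the principal point sees the ray r / f radians off the axis. A picture is of the moment at which its call begins: read the wrist's pose just before it. calibration takes no time and is no camera call; for the wrist camera it gives the pose at the moment of the call.
- env.hand_in(): hands the job in, once; it reports no verdict.
The state is a dict: "clock": time; "joint_pos": joint angles; "qvel": joint speeds; "tau": joint torques, N m; "tcp_pos": TCP position; "orientation": TCP orientation; "wrist_force": force on the tool from outside, world axes, zero at the start; "ft_torque": the same for the moment, N m; "finger_gap": finger opening in m.
Only numpy, scipy, OpenCV 4.12 (cv2) and the standard library are available. Lean on these libraries where they do the work, as an engineer would, in place of code of your own. Each camera call takes 0.05 s, during which the arm holds its last target.

## Working session

There is one attempt and no reset: what is moved stays moved. The work goes in short steps, Python scripts to look and compute and a tool call to move; the robot and the scene stay as the last step left them, time stands still between calls to the robot, and variables do not carry over. Pictures are saved under pics/ and viewed, and the job is handed in when it is done.

Besides the shell and the picture viewer there is one more tool, called after ">>>" as name([rows], argument=value, ...), one row to a line, values as JSON. servo_tool: Moves the arm, as the interface text tells. Its arguments: {"type":"object","properties":{"increments":{"type":"array"},"newtons":{"type":"number"}},"required":["increments"]}

```bash
mkdir -p pics; ls
python3 - <<'E'
from workcell import env
import cv2
print(env.get_state())
for n in ("scene","side","wrist"):
    im=env.read_camera(n); cv2.imwrite(f"pics/{n}0.png",im[:,:,::-1])
    c=env.calibration(n); print(n,c)
E
```

```text
pics
{'clock': 0.0, 'joint_pos': array([ 1.13437454e+00,  3.13999768e-01,  4.49747791e-02,  1.30357612e+00,
       -3.61636486e-06,  1.43119356e+00]), 'qvel': array([ 1.50257684e-04,  7.73430800e-04,  1.56142249e-03, -7.76447618e-05,
        4.67850269e-04, -1.85825587e-03]), 'tau': array([ 1.19615641e-03, -4.80624211e+01,  2.98533797e+01,  1.90538104e-02,
       -1.68352108e-04,  1.23603033e-05]), 'tcp_pos': array([0.16798595, 0.54942028, 0.24740747]), 'orientation': array([-2.54587900e-04,  1.47865253e-01,  9.89007104e-01, -8.65736139e-04]), 'wrist_force': array([0.13964227, 0.14009867, 0.00214886]), 'ft_torque': array([-0.02245412,  0.05073746, -0.00636678]), 'finger_gap': 0.08527720358419988}
scene {'K': array([[410.13470291,   0.        , 274.1788327 ],
       [  0.        , 410.13470291, 210.52004791],
       [  0.        ,   0.        ,   1.        ]]), 'world_to_cam': array([[ 0.14043679,  0.99007712,  0.00498005, -0.12667717],
       [ 0.70490762, -0.09645252, -0.70271058, -0.3318576 ],
       [-0.69525733,  0.10219689, -0.71145839,  1.65795339],
       [ 0.        ,  0.    
[... 191 characters left out ...]
     ]]), 'world_to_cam': array([[ 0.81048545, -0.58568176,  0.00949828, -0.44831533],
       [-0.27804435, -0.39893777, -0.87380776,  0.24983169],
       [ 0.51556249,  0.70556753, -0.48617876,  1.24161695],
       [ 0.        ,  0.        ,  0.        ,  1.        ]])}
wrist {'K': array([[325.1922621 ,   0.        , 278.11460718],
       [  0.        , 325.1922621 , 211.0465077 ],
       [  0.        ,   0.        ,   1.        ]]), 'world_to_cam': array([[ 0.29245606,  0.95627548, -0.00257959, -0.57488439],
       [ 0.92286947, -0.2815307 ,  0.26277825, -0.0338521 ],
       [ 0.25056216, -0.07923172, -0.96485281,  0.37899604],
       [ 0.        ,  0.        ,  0.        ,  1.        ]])}
```

View pics/scene0.png

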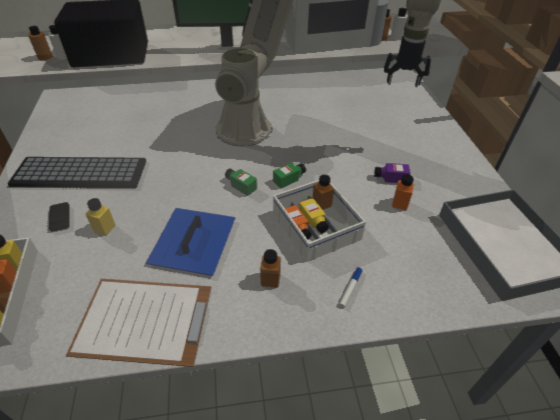

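View pics/side0.png

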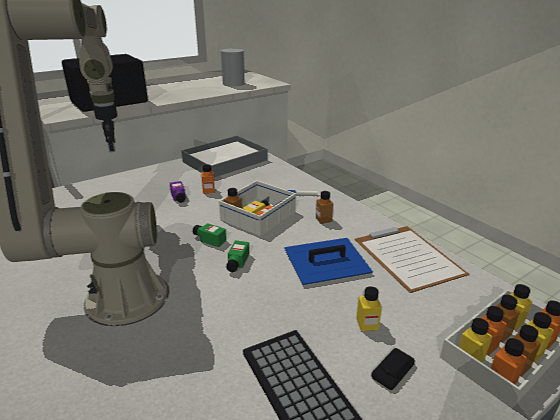

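View pics/wrist0.png

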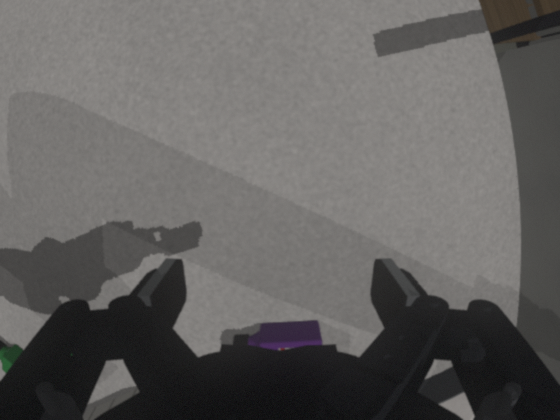

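The scene view shows the open white crate at about (318,216), with the amber bottle standing in it at (323,190) and orange and yellow lying. The lid is at (192,240). Spares stand at (403,192), (270,268) and (100,217). The green ones at (240,180) and (290,174) and the purple one at (395,172) are decoys.

Run:
```python
import cv2
a=cv2.imread("pics/scene0.png"); 
cv2.imwrite("pics/c1.png",cv2.resize(a[165:265,260:380],None,fx=6,fy=6,interpolation=cv2.INTER_CUBIC))
cv2.imwrite("pics/c2.png",cv2.resize(a[200:280,140:250],None,fx=7,fy=7,interpolation=cv2.INTER_CUBIC))
b=cv2.imread("pics/side0.png"); 
cv2.imwrite("pics/c3.png",cv2.resize(b[170:250,205:315],None,fx=7,fy=7,interpolation=cv2.INTER_CUBIC))
cv2.imwrite("pics/c4.png",cv2.resize(b[225:295,275:380],None,fx=7,fy=7,interpolation=cv2.INTER_CUBIC))
```

```text
(no output)
```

View pics/c1.png

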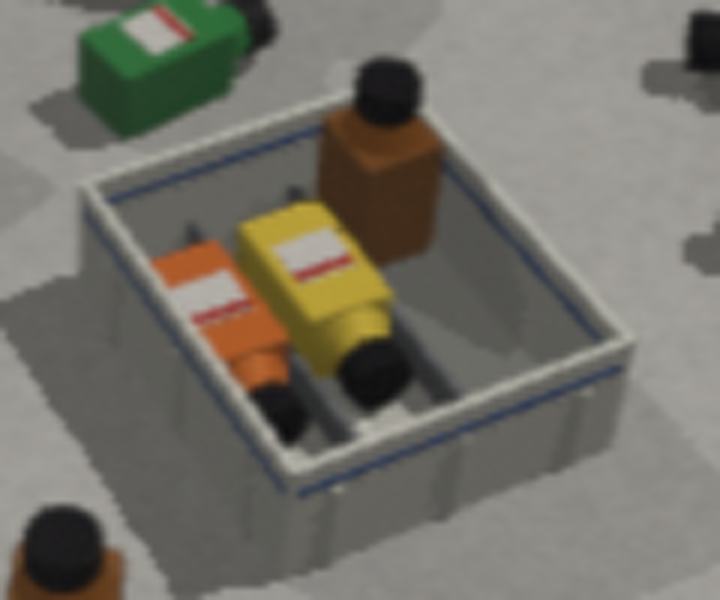

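View pics/c2.png

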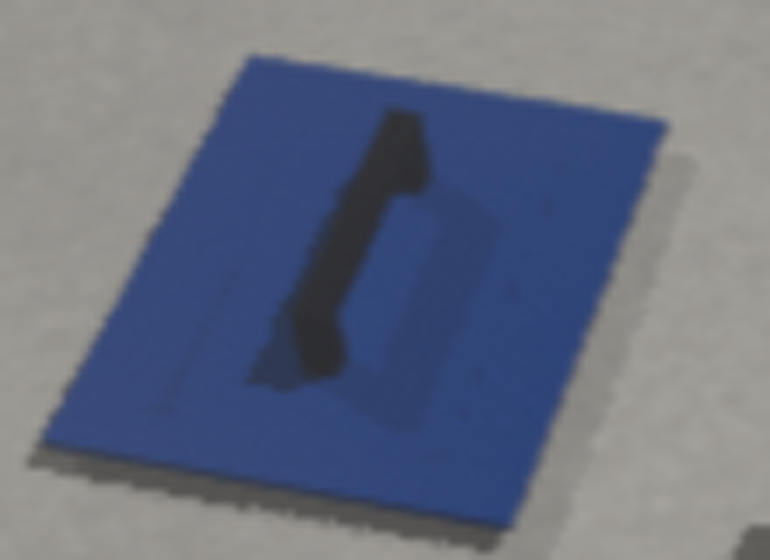

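View pics/c3.png

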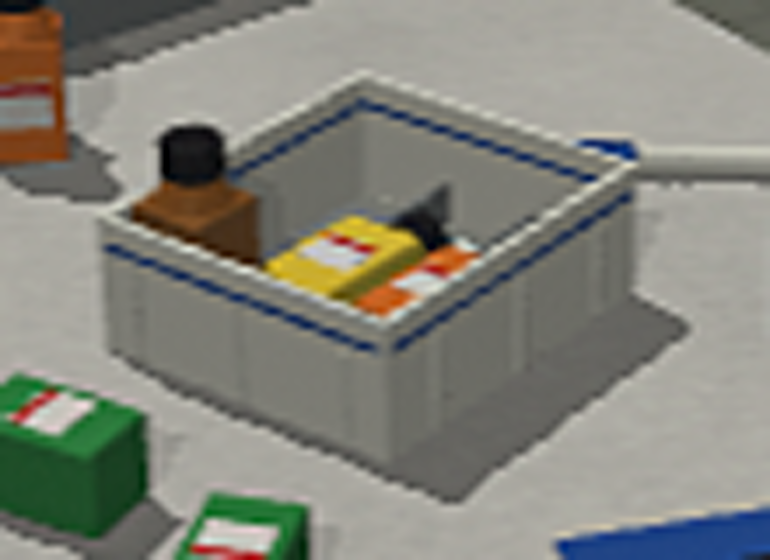

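View pics/c4.png

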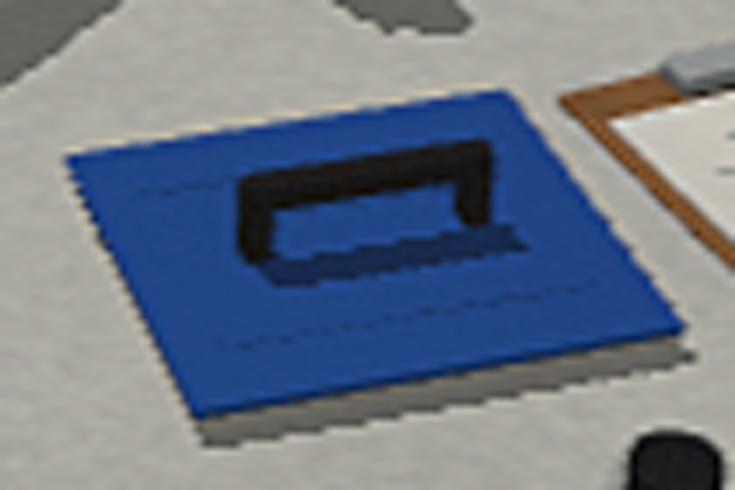

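```bash
cat > h.py <<'E'
import numpy as np, cv2
from scipy.optimize import least_squares
def proj(c,P):
    P=np.atleast_2d(P); q=P@c['world_to_cam'][:3,:3].T+c['world_to_cam'][:3,3]
    return q[:,:2]/q[:,2:]*[c['K'][0,0],c['K'][1,1]]+c['K'][:2,2]
def projf(c,P):
    P=np.atleast_2d(P); q=P@c['world_to_cam'][:3,:3].T+c['world_to_cam'][:3,3]
    r=np.hypot(q[:,0],q[:,1]); th=np.arctan2(r,q[:,2])
    return q[:,:2]/r[:,None]*th[:,None]*c['K'][0,0]+c['K'][:2,2]
def uncrop(p,s,o): return (np.array(p,float)+.5)/s-.5+np.array(o)
def rect(p,L,W):
    x,y,z,a=p; s=np.array([[-1,-1],[-1,1],[1,1],[1,-1]])*[L/2,W/2]
    R=np.array([[np.cos(a),-np.sin(a)],[np.sin(a),np.cos(a)]])
    return np.c_[s@R.T+[x,y],np.full(4,z)]
def fit(L,W,obs,x0):  # obs: list of (cal, projfn, idx, px)
    f=lambda p: np.concatenate([(fn(c,rect(p,L,W)[i])-px).ravel() for c,fn,i,px in obs])
    r=least_squares(f,x0,loss='soft_l1'); return r.x,f(r.x)
def tri(c1,p1,c2,p2):
    f=lambda P: np.r_[proj(c1,P)[0]-p1,proj(c2,P)[0]-p2]
    r=least_squares(f,[.5,0,.05]); return r.x,f(r.x)
E
python3 - <<'E'
from h import *
from workcell import env
S=env.calibration('scene');D=env.calibration('side')
for c in(S,D): R=c['world_to_cam'];print('cam',-R[:3,:3].T@R[:3,3])
sc=uncrop([(82,185),(385,85),(634,342),(290,480)],6,(260,165))
sd=uncrop([(393,335),(100,217),(365,72),(637,168)],7,(205,170))
sd2=sd[[0,1,2,3]]
print('crate',*fit(.220,.192,[(S,proj,[0,1,2,3],sc),(D,proj,[0,1,2,3],sd2)],[.5,.1,.08,0]))
ls=uncrop([(250,55),(668,122),(515,522),(45,438)],7,(140,200))
ld=uncrop([(195,412),(65,157),(510,90),(685,326)],7,(275,225))
print('lid',*fit(.228,.200,[(S,proj,[0,1,2,3],ls),(D,proj,[0,1,2,3],ld)],[.5,-.2,.016,0]))
cap=(uncrop((388,75),6,(260,165)),uncrop((190,138),7,(205,170)))
print('captop',tri(S,cap[0],D,cap[1]))
# handle top ends
for a,b in [((405,110),(243,185)),((318,328),(488,145))]:
    print('hbar',tri(S,uncrop(a,7,(140,200)),D,uncrop(b,7,(275,225))))
for n,a,b in [('spC',(101,205),(371,294)),('spB',(271,257),(325,197)),('spA',(405,181),(208,170))]:
    print(n,tri(S,np.array(a,float),D,np.array(b,float)))
E
```

```text
cam [ 1.40442334 -0.07602602  0.94699585]
cam [-0.20731378 -1.03894742  0.82621088]
crate [0.56510383 0.17689337 0.07886328 0.33009122] [-1.42065814  0.44265342  1.08208271 -1.18535839 -0.13702546  0.39661521
 -0.05741661  0.35695206 -0.4161135  -0.90892736 -0.03386053  0.45512712
 -0.54502466  0.48208663  0.28558097 -0.42323877]
lid [ 0.57756405 -0.20065785  0.01480522 -0.34763474] [-2.63568055e-01 -2.75559538e-02  1.00909600e-01 -1.61580191e-01
 -4.00921222e-01  9.92032591e-01 -9.17970279e-01  8.64804140e-01
 -6.15298559e-01 -7.68097657e-04 -6.96850006e-01 -3.35764484e-01
 -9.27992502e-01 -4.08700099e-01 -8.96878740e-02 -1.06759951e-01]
captop (array([0.47595339, 0.21516401, 0.12137976]), array([-0.11555058,  0.17499226, -0.17108264, -0.18018072]))
hbar (array([ 0.52192824, -0.18091649,  0.05478057]), array([-0.20790922,  0.20803325, -0.26122799, -0.15942072]))
hbar (array([ 0.63690103, -0.2170905 ,  0.05172926]), array([-0.18440676,  0.16397932, -0.25268753, -0.12899236]))
spC (array([ 0.48833962, -0.46298323,  0.09570882]), array([-2.73886844,  2.03482865, -2.87636675, -1.08511753]))
spB (array([0.74523332, 0.01183182, 0.09866686]), array([-0.57966977,  0.62479895, -0.98913682, -0.6713112 ]))
spA (array([0.50656463, 0.46758375, 0.10046799]), array([-0.33115084,  0.57671761, -0.55278183, -0.68559471]))
```

Triangulated values agree with the text: rim z is 0.079 and cap top z is 0.121. The bottle sits at (-0.072, 0.065) in the crate frame, in the +y lane. Next I move towards the crate while turning the tool.

>>> servo_tool([
  {"x": 0.7,"y": -1,"az": 0.5,"claw": 1},
  {"x": 0.7,"y": -1,"az": 0.5,"claw": 1},
  {"x": 0.7,"y": -1,"az": 0.5,"claw": 1},
  {"x": 0.7,"y": -1,"az": 0.5,"claw": 1},
  {"x": 0.7,"y": -1,"az": 0.5,"claw": 1},
], newtons=40)

```text
schema error: expected keys claw, x, y, z, ax, ay, az
```

>>> servo_tool([
  {"x": 0.7,"y": -1,"az": 0.5,"claw": 1},
  {"x": 0.7,"y": -1,"az": 0.5,"claw": 1},
  {"x": 0.7,"y": -1,"az": 0.5,"claw": 1},
  {"x": 0.7,"y": -1,"az": 0.5,"claw": 1},
  {"x": 0.7,"y": -1,"claw": 1},
])

```text
schema error: expected keys claw, x, y, z, ax, ay, az
```

>>> servo_tool([
  {"x": 0.7,"y": -1,"claw": 1},
  {"x": 0.7,"y": -1,"claw": 1},
  {"x": 0.7,"y": -1,"claw": 1},
  {"x": 0.7,"y": -1,"claw": 1},
  {"claw": 1},
])

```text
schema error: expected keys claw, x, y, z, ax, ay, az
```

Run:
```python
from workcell import env
import cv2,pickle
s=env.get_state();c=env.calibration('wrist');im=env.read_camera('wrist')
cv2.imwrite("pics/w1.png",im[:,:,::-1]);pickle.dump(c,open('w1.pkl','wb'))
print(s['tcp_pos'],s['orientation'],s['joint_pos'],s['finger_gap'],s['clock'])
```

```text
[0.16802016 0.54951772 0.24759321] [-2.18346896e-04  1.47861069e-01  9.89007878e-01 -6.88329994e-04] [1.13437687e+00 3.13854187e-01 4.52263932e-02 1.30361253e+00
 2.76676997e-05 1.43118736e+00] 0.08585026444848205 0.15
```

View pics/w1.png

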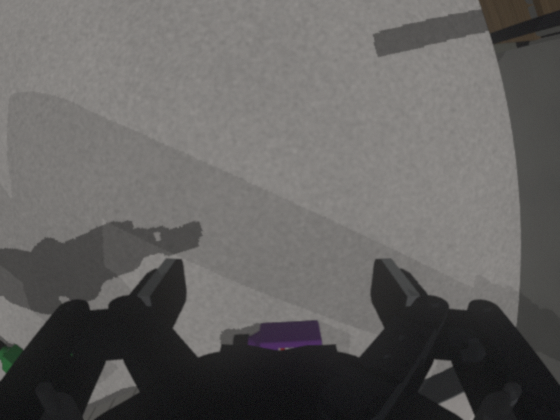

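All seven keys are required, so nothing moved. Resending with every key.

>>> servo_tool([
  {"claw": 1,"x": 0.7,"y": -1,"z": 0,"ax": 0,"ay": 0,"az": 0.5},
  {"claw": 1,"x": 0.7,"y": -1,"z": 0,"ax": 0,"ay": 0,"az": 0.5},
  {"claw": 1,"x": 0.7,"y": -1,"z": 0,"ax": 0,"ay": 0,"az": 0.5},
  {"claw": 1,"x": 0.7,"y": -1,"z": 0,"ax": 0,"ay": 0,"az": 0.5},
  {"claw": 1,"x": 0.7,"y": -1,"z": 0,"ax": 0,"ay": 0,"az": 0.5},
], newtons=40)

```text
clock: 0.7
tcp_pos: [0.2561, 0.4238, 0.2481]
orientation: [-0.0, -0.028, 1.0, -0.0]
wrist_force: [0.0, -0.8, -0.2]
finger_gap: 0.0125
```

>>> servo_tool([
  {"claw": 1,"x": 0.7,"y": -1,"z": 0,"ax": 0,"ay": 0,"az": 0.5},
  {"claw": 1,"x": 0.7,"y": -1,"z": 0,"ax": 0,"ay": 0,"az": 0.5},
  {"claw": 1,"x": 0.7,"y": -1,"z": 0,"ax": 0,"ay": 0,"az": 0.5},
  {"claw": 1,"x": 0.7,"y": -1,"z": 0,"ax": 0,"ay": 0,"az": 0.5},
  {"claw": 1,"x": 0.7,"y": -1,"z": 0,"ax": 0,"ay": 0,"az": 0},
])

```text
clock: 1.2
tcp_pos: [0.3436, 0.2988, 0.2483]
orientation: [0.0, -0.166, 0.986, 0.0]
wrist_force: [0.5, 0.2, 0.9]
finger_gap: 0.0
```

>>> servo_tool([
  {"claw": 1,"x": 0.7,"y": -1,"z": 0,"ax": 0,"ay": 0,"az": 0},
  {"claw": 1,"x": 0.7,"y": -1,"z": 0,"ax": 0,"ay": 0,"az": 0},
  {"claw": 1,"x": 0.7,"y": -1,"z": 0,"ax": 0,"ay": 0,"az": 0},
  {"claw": 1,"x": 0.7,"y": -1,"z": 0,"ax": 0,"ay": 0,"az": 0},
  {"claw": 1,"x": 0,"y": 0,"z": 0,"ax": 0,"ay": 0,"az": 0},
])

```text
clock: 1.7
tcp_pos: [0.4149, 0.1976, 0.2481]
orientation: [0.0, -0.163, 0.987, -0.0]
wrist_force: [0.2, 0.2, 0.1]
finger_gap: -0.0002
```

```bash
cat > look.py <<'E'
import sys,cv2,pickle
from workcell import env
n=sys.argv[1]
s=env.get_state();c=env.calibration('wrist');im=env.read_camera('wrist')
cv2.imwrite(f"pics/{n}.png",im[:,:,::-1]);pickle.dump(c,open(n+'.pkl','wb'))
print(s['tcp_pos'].round(4),s['orientation'].round(4),s['joint_pos'].round(3),s['finger_gap'],s['clock'],s['wrist_force'].round(1))
E
python3 look.py w2
```

```text
[0.4149 0.1976 0.2481] [ 3.000e-04 -1.629e-01  9.866e-01 -4.000e-04] [ 2.700e-01  9.000e-02 -2.340e-01  1.246e+00 -1.000e-03 -5.700e-02] -0.00017941396804332718 1.7 [0.2 0.2 0.1]
```

View pics/w2.png

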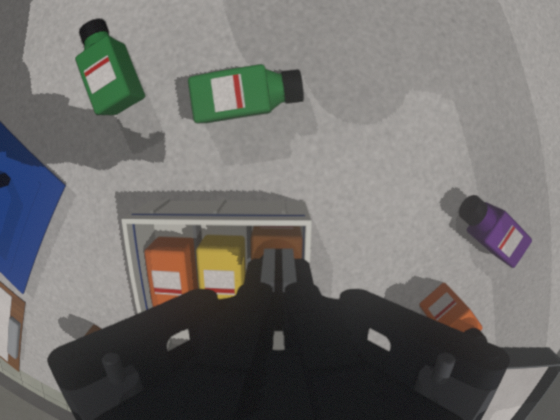

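The wrist view shows the closed fingers at (280,270), just robot-side of the amber bottle at (275,240), lined up with its lane. Going down behind the cap.

>>> servo_tool([
  {"claw": 1,"x": 0,"y": 0,"z": -1,"ax": 0,"ay": 0,"az": 0},
  {"claw": 1,"x": 0,"y": 0,"z": -1,"ax": 0,"ay": 0,"az": 0},
  {"claw": 1,"x": 0,"y": 0,"z": -1,"ax": 0,"ay": 0,"az": 0},
  {"claw": 1,"x": 0,"y": 0,"z": -1,"ax": 0,"ay": 0,"az": 0},
  {"claw": 1,"x": 0,"y": 0,"z": -1,"ax": 0,"ay": 0,"az": 0},
])

```text
clock: 2.25
tcp_pos: [0.4123, 0.2008, 0.1224]
orientation: [-0.0, -0.166, 0.986, 0.0]
wrist_force: [-0.2, 0.1, 0.0]
finger_gap: -0.0
```

>>> servo_tool([
  {"claw": 1,"x": 0,"y": 0,"z": -0.2,"ax": 0,"ay": 0,"az": 0},
  {"claw": 1,"x": 0,"y": 0,"z": 0,"ax": 0,"ay": 0,"az": 0},
])

```text
clock: 2.45
tcp_pos: [0.412, 0.2003, 0.1178]
orientation: [-0.001, -0.166, 0.986, 0.0]
wrist_force: [0.4, 0.0, 0.9]
finger_gap: 0.0
```

Run:
```python
from workcell import env
import cv2
s=env.get_state();print(s['tcp_pos'],s['wrist_force'],s['clock'])
b=env.read_camera('side')[:,:,::-1]
cv2.imwrite("pics/s1.png",cv2.resize(b[140:260,180:320],None,fx=5,fy=5,interpolation=cv2.INTER_CUBIC))
```

```text
[0.41196634 0.20029564 0.11781734] [0.36753146 0.00555817 0.9021858 ] 2.45
```

View pics/s1.png

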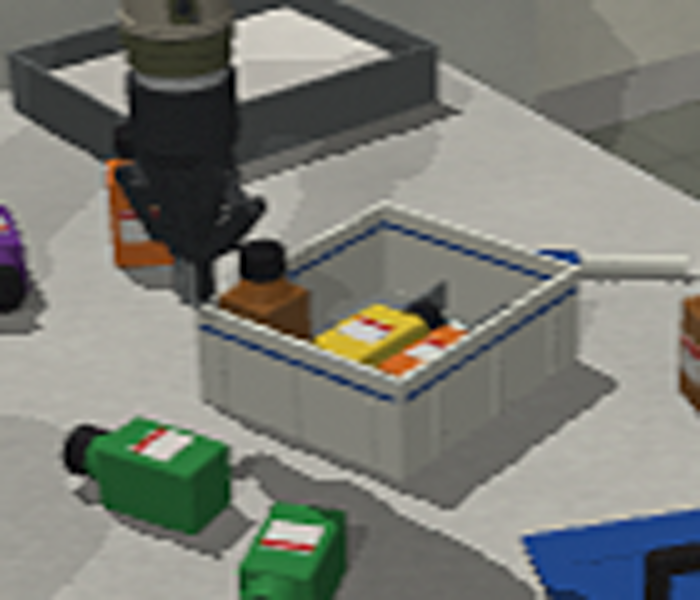

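Fingers are behind the cap at (265,260) in the crop and touch nothing. Pushing along the crate's +x (0.95, 0.32), with a small correction onto the lane line.

>>> servo_tool([
  {"claw": 1,"x": 0.6,"y": 0.06,"z": 0,"ax": 0,"ay": 0,"az": 0},
  {"claw": 1,"x": 0.6,"y": 0.06,"z": 0,"ax": 0,"ay": 0,"az": 0},
  {"claw": 1,"x": 0.38,"y": 0.13,"z": 0,"ax": 0,"ay": 0,"az": 0},
  {"claw": 1,"x": 0.38,"y": 0.13,"z": 0,"ax": 0,"ay": 0,"az": 0},
  {"claw": 1,"x": 0.38,"y": 0.13,"z": 0,"ax": 0,"ay": 0,"az": 0},
])

```text
clock: 3.0
tcp_pos: [0.4724, 0.2131, 0.1189]
orientation: [0.0, -0.165, 0.986, 0.0]
wrist_force: [-0.4, 0.5, -0.0]
finger_gap: 0.0
```

>>> servo_tool([
  {"claw": 1,"x": 0.38,"y": 0.13,"z": 0,"ax": 0,"ay": 0,"az": 0},
  {"claw": 1,"x": 0.38,"y": 0.13,"z": 0,"ax": 0,"ay": 0,"az": 0},
])

```text
clock: 3.2
tcp_pos: [0.4922, 0.2197, 0.1193]
orientation: [0.001, -0.165, 0.986, 0.0]
wrist_force: [1.2, 0.1, 4.2]
finger_gap: 0.0
```

```bash
cat > sd.py <<'E'
import sys
from workcell import env
import cv2
s=env.get_state();print(s['tcp_pos'],s['wrist_force'],s['clock'])
b=env.read_camera('side')[:,:,::-1]
cv2.imwrite(f"pics/{sys.argv[1]}.png",cv2.resize(b[140:260,180:320],None,fx=5,fy=5,interpolation=cv2.INTER_CUBIC))
E
python3 sd.py s2
```

```text
[0.49215811 0.21971199 0.11926204] [1.24486874 0.1130879  4.20721652] 3.2
```

View pics/s2.png

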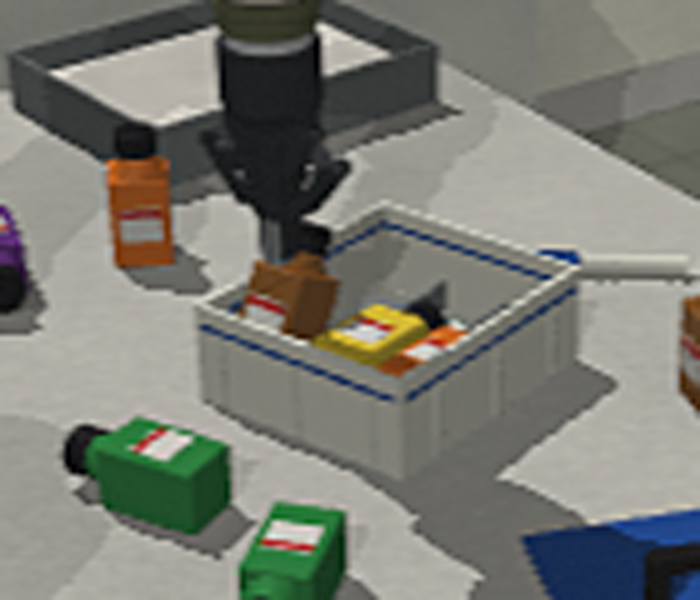

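The bottle is tilting along its lane and the upward force on the tip is only 4 N. Continuing.

>>> servo_tool([
  {"claw": 1,"x": 0.45,"y": 0.15,"z": 0,"ax": 0,"ay": 0,"az": 0},
  {"claw": 1,"x": 0.45,"y": 0.15,"z": 0,"ax": 0,"ay": 0,"az": 0},
  {"claw": 1,"x": 0.45,"y": 0.15,"z": 0,"ax": 0,"ay": 0,"az": 0},
  {"claw": 1,"x": 0.45,"y": 0.15,"z": 0,"ax": 0,"ay": 0,"az": 0},
  {"claw": 1,"x": 0,"y": 0,"z": 0,"ax": 0,"ay": 0,"az": 0},
])

```text
clock: 3.75
tcp_pos: [0.5368, 0.2345, 0.118]
orientation: [0.0, -0.165, 0.986, 0.0]
wrist_force: [0.0, -0.0, 0.5]
finger_gap: 0.0
```

```bash
python3 sd.py s3
```

```text
[0.53683642 0.23449035 0.11800097] [ 0.03728468 -0.04397082  0.53930904] 3.75
```

View pics/s3.png

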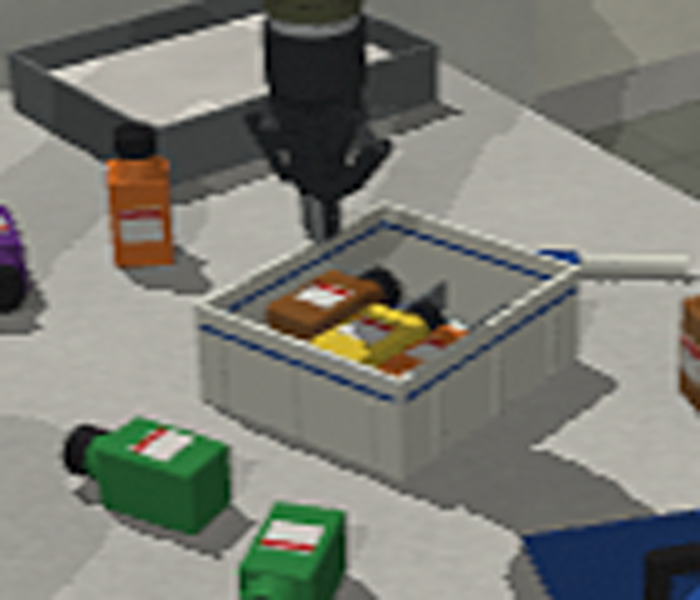

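The amber bottle lies flat in its lane. Rising and moving outward to see crate and bottles from the wrist camera.

>>> servo_tool([
  {"claw": 1,"x": 0,"y": 0,"z": 1,"ax": 0,"ay": 0,"az": 0},
  {"claw": 0,"x": 0,"y": 0,"z": 1,"ax": 0,"ay": 0,"az": 0},
  {"claw": 0,"x": 1,"y": -0.3,"z": 1,"ax": 0,"ay": 0,"az": 0},
  {"claw": 0,"x": 1,"y": -0.3,"z": 1,"ax": 0,"ay": 0,"az": 0},
  {"claw": 0,"x": 1,"y": -0.3,"z": 1,"ax": 0,"ay": 0,"az": 0},
])

```text
clock: 4.3
tcp_pos: [0.6103, 0.2114, 0.2445]
orientation: [-0.0, -0.165, 0.986, 0.0]
wrist_force: [0.2, 0.9, 0.4]
finger_gap: 0.0581
```

>>> servo_tool([
  {"claw": 0,"x": 1,"y": -0.3,"z": 1,"ax": 0,"ay": 0,"az": 0},
  {"claw": 0,"x": 1,"y": -0.3,"z": 0.5,"ax": 0,"ay": 0,"az": 0},
  {"claw": 0,"x": 0,"y": 0,"z": 0,"ax": 0,"ay": 0,"az": 0},
])

```text
clock: 4.6
tcp_pos: [0.6634, 0.1953, 0.282]
orientation: [0.002, -0.164, 0.986, -0.0]
wrist_force: [0.8, -0.1, 0.4]
finger_gap: 0.0853
```

```bash
python3 look.py w3
```

```text
[0.6634 0.1953 0.282 ] [ 1.700e-03 -1.639e-01  9.865e-01 -2.000e-04] [ 0.17   0.555  0.498  1.51  -0.    -0.159] 0.08526753733691292 4.6 [ 0.8 -0.1  0.4]
```

View pics/w3.png

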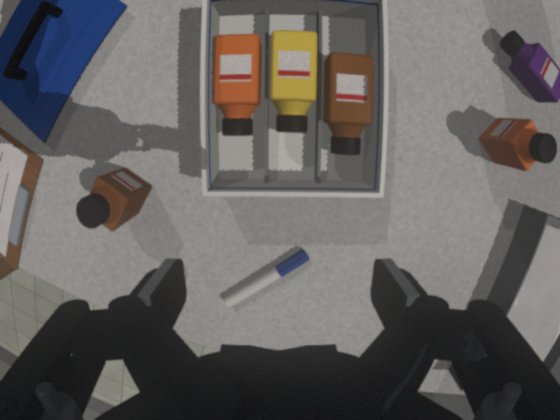

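All three bottles lie in their lanes, with the amber one at (348,100). I back off about 55 mm to get the whole rim in view.

>>> servo_tool([
  {"claw": 0,"x": -0.7,"y": -0.25,"z": 0.2,"ax": 0,"ay": 0,"az": 0},
  {"claw": 0,"x": -0.7,"y": -0.25,"z": 0.2,"ax": 0,"ay": 0,"az": 0},
  {"claw": 0,"x": -0.7,"y": -0.25,"z": 0,"ax": 0,"ay": 0,"az": 0},
  {"claw": 0,"x": 0,"y": 0,"z": 0,"ax": 0,"ay": 0,"az": 0},
  {"claw": 0,"x": 0,"y": 0,"z": 0,"ax": 0,"ay": 0,"az": 0},
])

```text
clock: 5.15
tcp_pos: [0.607, 0.1782, 0.2907]
orientation: [-0.0, -0.165, 0.986, 0.0]
wrist_force: [0.3, 0.1, 0.5]
finger_gap: 0.0853
```

```bash
python3 look.py w4
python3 - <<'E'
import cv2
a=cv2.imread('pics/w4.png');cv2.imwrite('pics/w4c.png',cv2.resize(a[0:280,170:410],None,fx=2.1,fy=2.1,interpolation=cv2.INTER_CUBIC))
E
```

```text
[0.607  0.1782 0.2907] [-4.000e-04 -1.653e-01  9.862e-01  1.000e-04] [ 0.159  0.427  0.314  1.459  0.    -0.173] 0.08526481165434567 5.15 [0.3 0.1 0.5]
```

View pics/w4.png

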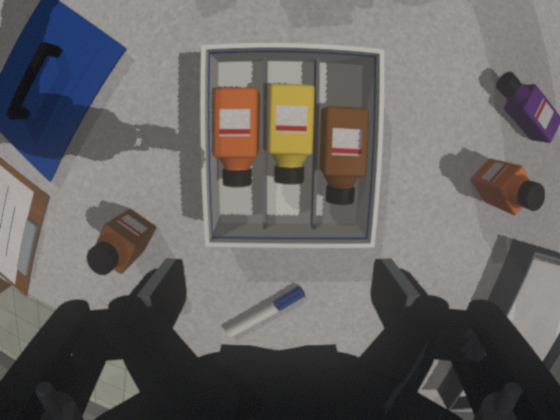

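Run:
```python
import cv2,numpy as np
a=cv2.imread('pics/w4.png')
f=lambda x,y: cv2.resize(a[y:y+30,x:x+30],None,fx=9,fy=9,interpolation=cv2.INTER_NEAREST)
cv2.imwrite('pics/w4k.png',np.vstack([np.hstack([f(190,35),f(365,35)]),np.hstack([f(190,225),f(365,225)])]))
```

```text
(no output)
```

View pics/w4k.png

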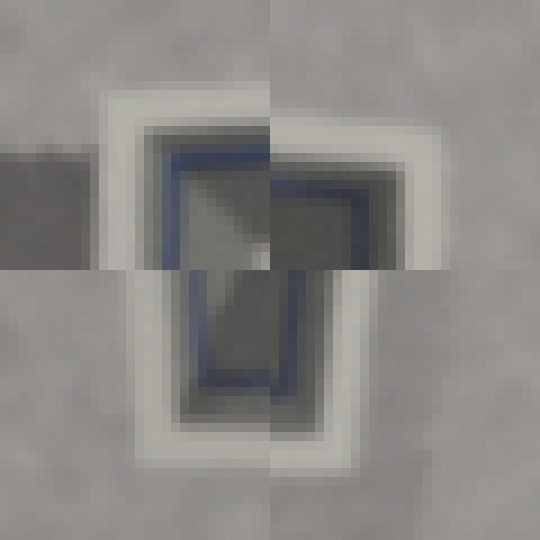

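Run:
```python
from h import *
import pickle
from workcell import env
S=env.calibration('scene');D=env.calibration('side');W=pickle.load(open('w4.pkl','rb'))
w=np.array([(200.9,44.7),(383.4,48.7),(374.1,247.1),(204.8,246.2)])
sc=uncrop([(82,185),(385,85),(634,342),(290,480)],6,(260,165))
sd=uncrop([(393,335),(100,217),(365,72),(637,168)],7,(205,170))
print('wrist only',*fit(.220,.192,[(W,projf,[0,1,2,3],w)],[.56,.17,.08,.33]))
f=lambda p: (projf(W,rect([p[0],p[1],.08,p[2]],.22,.192))-w).ravel()
r=least_squares(f,[.56,.17,.33]);print('wrist z=.08',r.x,r.fun.round(2))
print('all',*fit(.220,.192,[(W,projf,[0,1,2,3],w),(S,proj,[0,2],sc[[0,2]]),(D,proj,[0,1,2,3],sd)],[.56,.17,.08,.33]))
```

```text
wrist only [0.56104625 0.17853872 0.08015861 0.32352374] [-0.31240039  0.06143915  0.28399877  0.08136925 -0.11444081 -0.0625829
  0.14849396 -0.12848379]
wrist z=.08 [0.56105151 0.17854593 0.32351784] [-0.27  0.1   0.24  0.12 -0.15 -0.11  0.18 -0.17]
all [0.56143126 0.17847894 0.07935215 0.32314959] [-0.27138681  0.52073374 -0.06442262  0.56115459 -0.5194835  -0.00543649
  0.12739174 -0.13576134 -0.94993002 -0.736059   -0.03479066 -0.45269583
 -1.86173543 -0.90323835 -1.17037452  0.3122723  -1.27850698  0.44704641
 -0.66500008 -0.32530956]
```

Crate centre is (0.561, 0.1785), yaw 0.3235, and the independent z fit of 0.080 matches the text. Now over to the lid.

>>> servo_tool([
  {"claw": 0,"x": 0.05,"y": -1,"z": 0,"ax": 0,"ay": 0,"az": -0.3},
  {"claw": 0,"x": 0.05,"y": -1,"z": 0,"ax": 0,"ay": 0,"az": -0.3},
  {"claw": 0,"x": 0.05,"y": -1,"z": 0,"ax": 0,"ay": 0,"az": -0.3},
  {"claw": 0,"x": 0.05,"y": -1,"z": 0,"ax": 0,"ay": 0,"az": -0.3},
  {"claw": 0,"x": 0.05,"y": -1,"z": 0,"ax": 0,"ay": 0,"az": -0.3},
])

```text
clock: 5.7
tcp_pos: [0.6149, 0.0523, 0.2901]
orientation: [-0.0, -0.06, 0.998, 0.0]
wrist_force: [-0.5, 0.1, 0.3]
finger_gap: 0.0853
```

>>> servo_tool([
  {"claw": 0,"x": 0.05,"y": -1,"z": 0,"ax": 0,"ay": 0,"az": -0.3},
  {"claw": 0,"x": 0.05,"y": -1,"z": 0,"ax": 0,"ay": 0,"az": -0.3},
  {"claw": 0,"x": 0.05,"y": -1,"z": 0,"ax": 0,"ay": 0,"az": -0.3},
  {"claw": 0,"x": 0.05,"y": -1,"z": 0,"ax": 0,"ay": 0,"az": -0.3},
  {"claw": 0,"x": 0.05,"y": -1,"z": 0,"ax": 0,"ay": 0,"az": -0.3},
])

```text
clock: 6.2
tcp_pos: [0.6212, -0.073, 0.29]
orientation: [-0.0, 0.044, 0.999, 0.0]
wrist_force: [1.2, 0.0, -0.4]
finger_gap: 0.0852
```

>>> servo_tool([
  {"claw": 0,"x": 0.05,"y": -1,"z": 0,"ax": 0,"ay": 0,"az": -0.3},
  {"claw": 0,"x": 0.05,"y": -1,"z": 0,"ax": 0,"ay": 0,"az": -0.3},
  {"claw": 0,"x": 0.05,"y": -1,"z": 0,"ax": 0,"ay": 0,"az": -0.3},
  {"claw": 0,"x": 0.05,"y": -1,"z": 0,"ax": 0,"ay": 0,"az": -0.3},
  {"claw": 0,"x": 0.05,"y": -1,"z": 0,"ax": 0,"ay": 0,"az": -0.3},
])

```text
clock: 6.7
tcp_pos: [0.6275, -0.198, 0.29]
orientation: [-0.0, 0.149, 0.989, 0.0]
wrist_force: [-0.4, -0.6, 0.5]
finger_gap: 0.0855
```

>>> servo_tool([
  {"claw": 0,"x": 0.05,"y": -0.8,"z": 0,"ax": 0,"ay": 0,"az": -0.3},
  {"claw": 0,"x": 0,"y": 0,"z": 0,"ax": 0,"ay": 0,"az": 0},
  {"claw": 0,"x": 0,"y": 0,"z": 0,"ax": 0,"ay": 0,"az": 0},
])

```text
clock: 7.0
tcp_pos: [0.6283, -0.2173, 0.2901]
orientation: [-0.0, 0.169, 0.986, 0.0]
wrist_force: [0.8, 0.5, -0.5]
finger_gap: 0.0854
```

```bash
python3 look.py w5
```

```text
[ 0.6283 -0.2173  0.2901] [-5.000e-04  1.687e-01  9.857e-01  4.000e-04] [-4.540e-01  4.990e-01  4.250e-01  1.498e+00  1.000e-03 -1.150e-01] 0.08540394791633144 7.0 [ 0.8  0.5 -0.5]
```

View pics/w5.png

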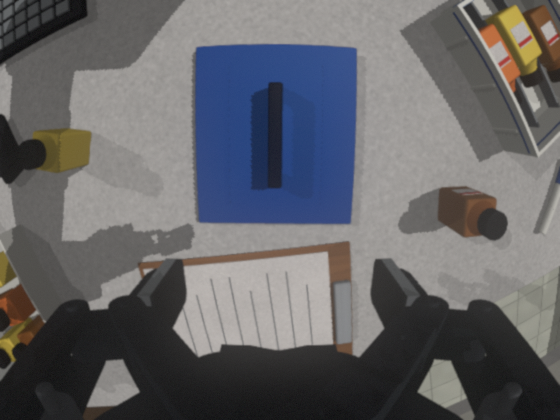

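Run:
```python
import cv2,numpy as np
a=cv2.imread('pics/w5.png')
f=lambda x,y: cv2.resize(a[y:y+30,x:x+30],None,fx=9,fy=9,interpolation=cv2.INTER_NEAREST)
g=lambda i:cv2.convertScaleAbs(i,alpha=2.5)
cv2.imwrite('pics/w5k.png',g(np.vstack([np.hstack([f(182,30),f(342,30),f(260,72)]),np.hstack([f(186,206),f(337,206),f(260,170)])])))
```

```text
(no output)
```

View pics/w5k.png

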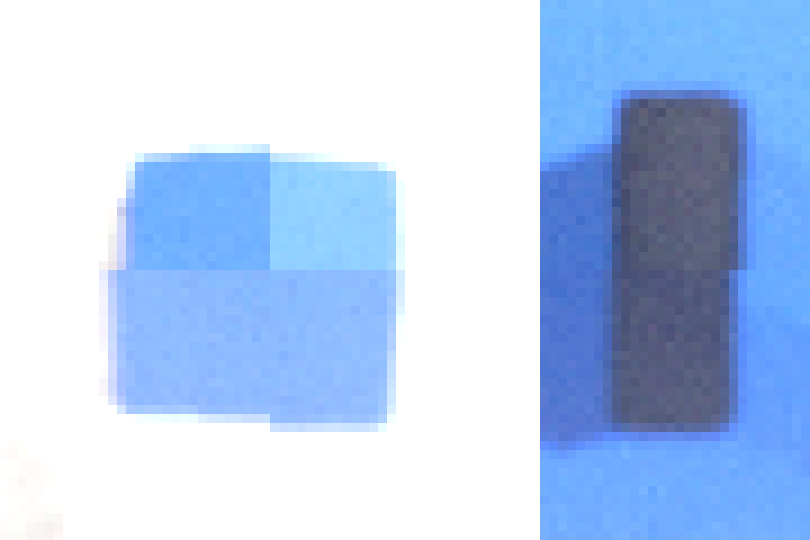

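Run:
```python
from h import *
import pickle
W=pickle.load(open('w5.pkl','rb'))
w=np.array([(196.2,46.7),(355.7,47.8),(349.8,223.1),(198.6,221.6)])
print('plate top free',*fit(.228,.200,[(W,projf,[0,1,2,3],w)],[.58,-.2,.016,-.34]))
f=lambda p: (projf(W,rect([p[0],p[1],.016,p[2]],.228,.2))-w).ravel()
r=least_squares(f,[.58,-.2,-.34]);print('z=.016',r.x,r.fun.round(2))
h=np.array([(267.5,81.7),(282.3,81.7),(281.5,187.8),(267.3,187.8)])
print('handle free',*fit(.12,.016,[(W,projf,[0,1,2,3],h)],[.58,-.2,.056,-.34]))
f=lambda p: (projf(W,rect([p[0],p[1],.056,p[2]],.12,.016))-h).ravel()
r=least_squares(f,[.58,-.2,-.34]);print('z=.056',r.x,r.fun.round(2))
```

```text
plate top free [ 0.57489078 -0.20195262  0.011172   -0.34952011] [-0.17535521 -0.0590025   0.10595017  0.02161292 -0.15157736  0.03877285
  0.22047694 -0.03069597]
z=.016 [ 0.57479325 -0.20188053 -0.34953013] [-1.08 -1.    1.02 -0.91  0.64  1.05 -0.6   0.96]
handle free [ 0.57498798 -0.20175938  0.0516571  -0.34481418] [ 0.12362248 -0.03567185 -0.13132736  0.00718368 -0.07882987  0.05051057
  0.0865061  -0.02222927]
z=.056 [ 0.5748889  -0.20167509 -0.34480949] [ 0.04 -0.66 -0.04 -0.62 -0.    0.69  0.    0.61]
```

Lid plate and handle fits agree: (0.575, -0.202), yaw -0.348. The free heights come out 4–5 mm below the text, though scene and side gave 15 mm and 53 mm, close to the text. I descend in two steps and check on the way.

>>> servo_tool([
  {"claw": 0,"x": -0.71,"y": 0.2,"z": -0.8,"ax": 0,"ay": 0,"az": -0.06},
  {"claw": 0,"x": -0.71,"y": 0.2,"z": -1,"ax": 0,"ay": 0,"az": 0},
  {"claw": 0,"x": -0.71,"y": 0.2,"z": -1,"ax": 0,"ay": 0,"az": 0},
  {"claw": 0,"x": 0,"y": 0,"z": -1,"ax": 0,"ay": 0,"az": 0},
  {"claw": 0,"x": 0,"y": 0,"z": -1,"ax": 0,"ay": 0,"az": 0},
])

```text
clock: 7.55
tcp_pos: [0.5746, -0.2004, 0.1707]
orientation: [0.0, 0.172, 0.985, 0.0]
wrist_force: [0.3, -0.1, -0.2]
finger_gap: 0.0854
```

>>> servo_tool([
  {"claw": 0,"x": 0,"y": 0,"z": -1,"ax": 0,"ay": 0,"az": 0},
  {"claw": 0,"x": 0,"y": 0,"z": -1,"ax": 0,"ay": 0,"az": 0},
  {"claw": 0,"x": 0,"y": 0,"z": 0,"ax": 0,"ay": 0,"az": 0},
  {"claw": 0,"x": 0,"y": 0,"z": 0,"ax": 0,"ay": 0,"az": 0},
])

```text
clock: 7.95
tcp_pos: [0.5749, -0.2011, 0.1212]
orientation: [-0.0, 0.172, 0.985, 0.0]
wrist_force: [-0.1, 0.5, 0.5]
finger_gap: 0.0853
```

```bash
python3 look.py w6
```

```text
[ 0.5749 -0.2011  0.1212] [-3.000e-04  1.720e-01  9.851e-01  2.000e-04] [-0.468  0.442 -0.083  1.047  0.    -0.123] 0.08534012274077878 7.95 [-0.1  0.5  0.5]
```

View pics/w6.png

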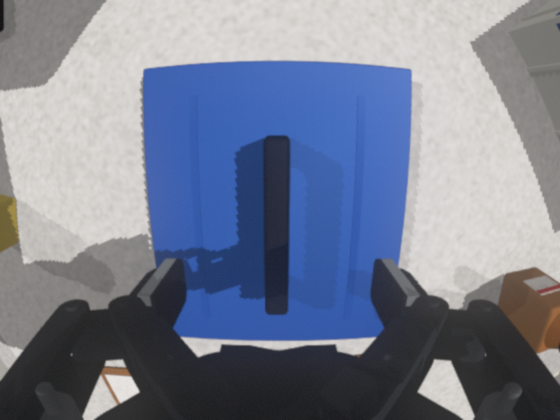

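Run:
```python
from h import *
import pickle
W5=pickle.load(open('w5.pkl','rb'));W=pickle.load(open('w6.pkl','rb'))
h5=np.array([(267.5,81.7),(282.3,81.7),(281.5,187.8),(267.3,187.8)])
h6=np.array([(263.5,135),(290,135.5),(288,314.5),(264.5,314.5)])
print(*fit(.12,.016,[(W,projf,[0,1,2,3],h6)],[.58,-.2,.056,-.34]))
print(*fit(.12,.016,[(W5,projf,[0,1,2,3],h5),(W,projf,[0,1,2,3],h6)],[.58,-.2,.056,-.34]))
```

```text
[ 0.57415791 -0.20107106  0.05563352 -0.34992301] [-0.45904599  0.22129912  0.48987293 -0.17924481 -0.21129915  0.029969
  0.18667727 -0.08894902]
[ 0.57445895 -0.20127316  0.05492961 -0.34859413] [ 4.94277456e-01 -1.03576618e+00  3.71159755e-01 -9.34257098e-01
 -1.00051498e-03  5.93069665e-02  3.71469158e-02 -6.66081675e-02
 -6.86392537e-01  7.97489326e-01  1.56573554e-01  3.57142230e-01
 -2.55626746e-01 -1.15691080e-01  2.21837585e-01 -2.09142174e-01]
```

From closer, the bar top measures 0.0555, which matches the text, and I am within 1 mm sideways. Descending and gripping.

>>> servo_tool([
  {"claw": 0,"x": 0,"y": 0,"z": -0.8,"ax": 0,"ay": 0,"az": 0},
  {"claw": 0,"x": 0,"y": 0,"z": -0.8,"ax": 0,"ay": 0,"az": 0},
  {"claw": 0,"x": 0,"y": 0,"z": -0.7,"ax": 0,"ay": 0,"az": 0},
  {"claw": 0,"x": 0,"y": 0,"z": -0.7,"ax": 0,"ay": 0,"az": 0},
  {"claw": 0,"x": 0,"y": 0,"z": 0,"ax": 0,"ay": 0,"az": 0},
])

```text
clock: 8.5
tcp_pos: [0.5745, -0.2017, 0.0453]
orientation: [-0.001, 0.172, 0.985, 0.0]
wrist_force: [0.3, 0.8, -0.3]
finger_gap: 0.0852
```

>>> servo_tool([
  {"claw": 1,"x": 0,"y": 0,"z": 0,"ax": 0,"ay": 0,"az": 0},
  {"claw": 1,"x": 0,"y": 0,"z": 0,"ax": 0,"ay": 0,"az": 0},
  {"claw": 1,"x": 0,"y": 0,"z": 0,"ax": 0,"ay": 0,"az": 0},
  {"claw": 1,"x": 0,"y": 0,"z": 0,"ax": 0,"ay": 0,"az": 0},
  {"claw": 1,"x": 0,"y": 0,"z": 0,"ax": 0,"ay": 0,"az": 0},
], newtons=80)

```text
clock: 9.0
tcp_pos: [0.5754, -0.2024, 0.0468]
orientation: [0.001, 0.173, 0.985, -0.0]
wrist_force: [1.4, -1.0, -1.3]
finger_gap: 0.0143
```

>>> servo_tool([
  {"claw": 1,"x": 0,"y": 0,"z": 0,"ax": 0,"ay": 0,"az": 0},
  {"claw": 1,"x": 0,"y": 0,"z": 0,"ax": 0,"ay": 0,"az": 0},
  {"claw": 1,"x": 0,"y": 0,"z": 0.5,"ax": 0,"ay": 0,"az": 0},
  {"claw": 1,"x": 0,"y": 0,"z": 0.7,"ax": 0,"ay": 0,"az": 0},
  {"claw": 1,"x": 0,"y": 0,"z": 0.8,"ax": 0,"ay": 0,"az": 0},
])

```text
clock: 9.5
tcp_pos: [0.5737, -0.2015, 0.0954]
orientation: [-0.002, 0.173, 0.985, 0.001]
wrist_force: [0.6, 0.2, -4.1]
finger_gap: 0.0146
```

Lid is held: gap 14.6 mm, 4 N of weight. Lifting high, then carrying it over to the crate while turning.

>>> servo_tool([
  {"claw": 1,"x": 0,"y": 0,"z": 1,"ax": 0,"ay": 0,"az": 0},
  {"claw": 1,"x": 0,"y": 0,"z": 1,"ax": 0,"ay": 0,"az": 0},
  {"claw": 1,"x": 0,"y": 0,"z": 1,"ax": 0,"ay": 0,"az": 0},
  {"claw": 1,"x": 0,"y": 0,"z": 1,"ax": 0,"ay": 0,"az": 0},
  {"claw": 1,"x": 0,"y": 0.3,"z": 1,"ax": 0,"ay": 0,"az": 0},
])

```text
clock: 10.0
tcp_pos: [0.5743, -0.1949, 0.2216]
orientation: [-0.001, 0.173, 0.985, 0.0]
wrist_force: [0.7, -0.0, -4.7]
finger_gap: 0.0149
```

>>> servo_tool([
  {"claw": 1,"x": 0,"y": 0.6,"z": 0.8,"ax": 0,"ay": 0,"az": 0.2},
  {"claw": 1,"x": 0,"y": 0.8,"z": 0,"ax": 0,"ay": 0,"az": 0.25},
  {"claw": 1,"x": 0,"y": 0.8,"z": 0,"ax": 0,"ay": 0,"az": 0.25},
  {"claw": 1,"x": 0,"y": 0.8,"z": 0,"ax": 0,"ay": 0,"az": 0.25},
  {"claw": 1,"x": 0,"y": 0.8,"z": 0,"ax": 0,"ay": 0,"az": 0.25},
])

```text
clock: 10.5
tcp_pos: [0.5742, -0.0986, 0.2406]
orientation: [-0.001, 0.089, 0.996, 0.0]
wrist_force: [-0.1, 0.5, -3.3]
finger_gap: 0.0147
```

>>> servo_tool([
  {"claw": 1,"x": 0,"y": 0.8,"z": 0,"ax": 0,"ay": 0,"az": 0.25},
  {"claw": 1,"x": 0,"y": 0.8,"z": 0,"ax": 0,"ay": 0,"az": 0.25},
  {"claw": 1,"x": 0,"y": 0.8,"z": 0,"ax": 0,"ay": 0,"az": 0.25},
  {"claw": 1,"x": 0,"y": 0.8,"z": 0,"ax": 0,"ay": 0,"az": 0.25},
  {"claw": 1,"x": 0,"y": 0.8,"z": 0,"ax": 0,"ay": 0,"az": 0.25},
])

```text
clock: 11.0
tcp_pos: [0.5741, 0.0013, 0.2405]
orientation: [-0.001, 0.002, 1.0, 0.0]
wrist_force: [0.4, 0.1, -3.1]
finger_gap: 0.0143
```

>>> servo_tool([
  {"claw": 1,"x": 0,"y": 0.8,"z": 0,"ax": 0,"ay": 0,"az": 0.25},
  {"claw": 1,"x": 0,"y": 0.8,"z": 0,"ax": 0,"ay": 0,"az": 0.25},
  {"claw": 1,"x": 0,"y": 0.8,"z": 0,"ax": 0,"ay": 0,"az": 0.25},
  {"claw": 1,"x": -0.2,"y": 0.8,"z": 0,"ax": 0,"ay": 0,"az": 0.25},
  {"claw": 1,"x": -0.3,"y": 0.8,"z": 0,"ax": 0,"ay": 0,"az": 0.25},
])

```text
clock: 11.5
tcp_pos: [0.5618, 0.1012, 0.2404]
orientation: [-0.001, -0.085, 0.996, 0.0]
wrist_force: [0.2, 0.4, -3.4]
finger_gap: 0.0148
```

>>> servo_tool([
  {"claw": 1,"x": 0,"y": 0.8,"z": 0,"ax": 0,"ay": 0,"az": 0.25},
  {"claw": 1,"x": 0,"y": 0.8,"z": 0,"ax": 0,"ay": 0,"az": 0.25},
  {"claw": 1,"x": 0,"y": 0.8,"z": 0,"ax": 0,"ay": 0,"az": 0.25},
  {"claw": 1,"x": 0,"y": 0.7,"z": 0,"ax": 0,"ay": 0,"az": 0.36},
  {"claw": 1,"x": 0,"y": 0,"z": 0,"ax": 0,"ay": 0,"az": 0},
])

```text
clock: 12.0
tcp_pos: [0.5619, 0.1799, 0.2406]
orientation: [-0.0, -0.164, 0.987, 0.0]
wrist_force: [-0.0, -0.2, -3.2]
finger_gap: 0.0149
```

```bash
python3 look.py w7
python3 - <<'E'
from workcell import env
import cv2
for n in('scene','side'):cv2.imwrite(f"pics/{n}7.png",env.read_camera(n)[:,:,::-1])
E
```

```text
[0.5619 0.1799 0.2406] [-5.000e-04 -1.637e-01  9.865e-01  4.000e-04] [ 1.730e-01  3.450e-01  7.200e-02  1.299e+00  1.000e-03 -1.550e-01] 0.014885839274757137 12.0 [-0.  -0.2 -3.2]
```

View pics/w7.png

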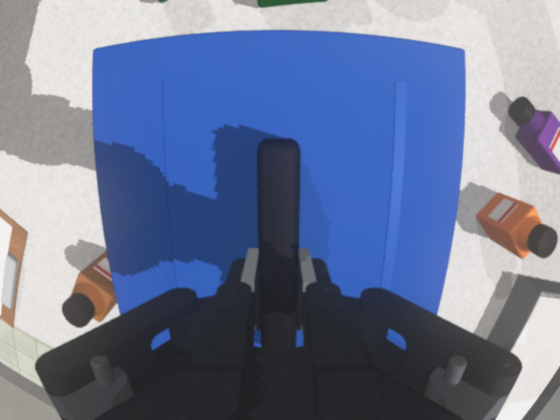

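View pics/scene7.png

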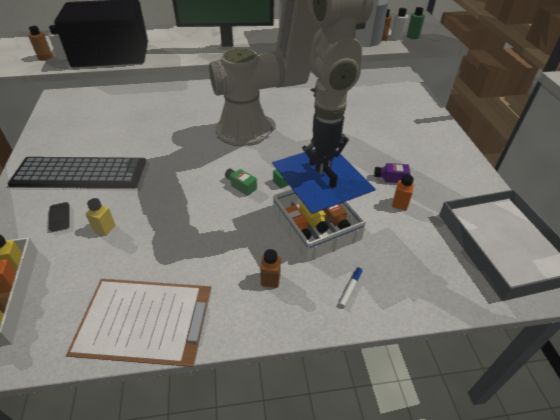

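The lid is over the crate, still gripped, at (323,178) in the scene view. Checking where it sits in the hand from the wrist picture.

Run:
```python
import cv2,numpy as np
a=cv2.imread('pics/w7.png')
f=lambda x,y: cv2.resize(a[y:y+30,x:x+30],None,fx=9,fy=9,interpolation=cv2.INTER_NEAREST)
g=lambda i:cv2.convertScaleAbs(i,alpha=1.8)
cv2.imwrite('pics/w7k.png',g(np.hstack([f(82,35),f(448,37),f(264,130)])))
```

```text
(no output)
```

View pics/w7k.png

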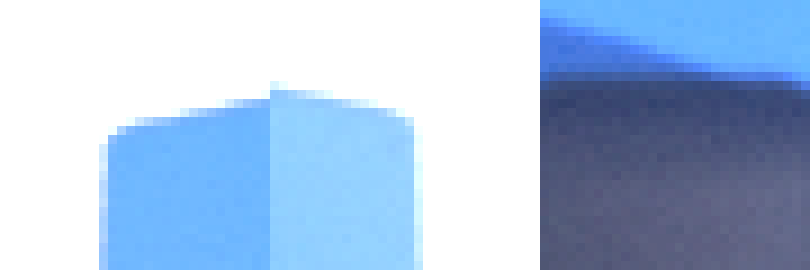

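Run:
```python
from h import *
from scipy.spatial.transform import Rotation as Rn
import pickle
W=pickle.load(open('w7.pkl','rb'))
c=np.array([(92.9,48.5),(464.2,48.7)]); he=138.6
def pts(p,z,pitch):
    R=Rn.from_euler('ZYX',[p[2],pitch,0]).as_matrix(); t=np.array([p[0],p[1],z]) # bar centre
    L=np.array([[-.114,-.1,-.033],[-.114,.1,-.033],[-.06,0,.007]])
    return L@R.T+t
for free in(0,1):
  def f(p):
    q=projf(W,pts(p,.2428 if not free else .2428+p[3]*.1,p[4] if free else 0)); e=(q[:2]-c).ravel()
    return np.r_[e,q[2,1]-he] if not free else np.r_[e,q[2,1]-he]
  r=least_squares(f,[.561,.18,.32]+([0,0] if free else []));print(r.x,r.fun.round(2))
```

```text
[0.56095604 0.18091774 0.32857035] [-1.76 -1.7   1.77 -1.7   2.02]
[ 0.56046633  0.18075032  0.32856457  0.01735458 -0.03246114] [-0.  0. -0.  0. -0.]
```

>>> servo_tool([
  {"claw": 1,"x": -0.03,"y": -0.07,"z": -0.8,"ax": 0,"ay": 0,"az": -0.04},
  {"claw": 1,"x": 0,"y": 0,"z": -1,"ax": 0,"ay": 0,"az": 0},
  {"claw": 1,"x": 0,"y": 0,"z": -1,"ax": 0,"ay": 0,"az": 0},
  {"claw": 1,"x": 0,"y": 0,"z": -1,"ax": 0,"ay": 0,"az": 0},
  {"claw": 1,"x": 0,"y": 0,"z": -0.2,"ax": 0,"ay": 0,"az": 0},
])

```text
clock: 12.65
tcp_pos: [0.5595, 0.1747, 0.1377]
orientation: [-0.003, -0.158, 0.987, -0.0]
wrist_force: [-1.1, 0.0, -4.1]
finger_gap: 0.0145
```

>>> servo_tool([
  {"claw": 1,"x": 0,"y": 0,"z": 0,"ax": 0,"ay": 0,"az": 0},
  {"claw": 1,"x": 0,"y": 0,"z": 0,"ax": 0,"ay": 0,"az": 0},
])

```text
clock: 12.85
tcp_pos: [0.5626, 0.1759, 0.1422]
orientation: [0.001, -0.158, 0.987, 0.0]
wrist_force: [-0.3, -0.1, -2.8]
finger_gap: 0.0146
```

```bash
python3 look.py w8; python3 sd.py s8
python3 - <<'E'
from workcell import env
import cv2
a=env.read_camera('scene')[:,:,::-1]
cv2.imwrite("pics/sc8.png",cv2.resize(a[140:265,250:390],None,fx=5,fy=5,interpolation=cv2.INTER_CUBIC))
E
```

```text
[0.5626 0.1759 0.1422] [ 9.000e-04 -1.585e-01  9.874e-01  0.000e+00] [ 0.167  0.39  -0.109  1.07   0.    -0.151] 0.014608954133985873 12.85 [-0.3 -0.1 -2.8]
[0.56284608 0.1760238  0.14251996] [ 0.12572733  0.32480003 -3.13092552] 12.9
```

View pics/s8.png

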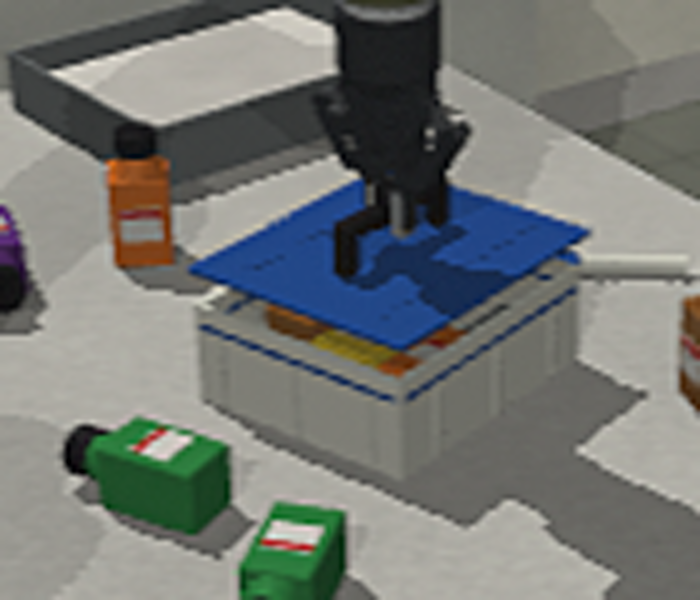

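View pics/sc8.png

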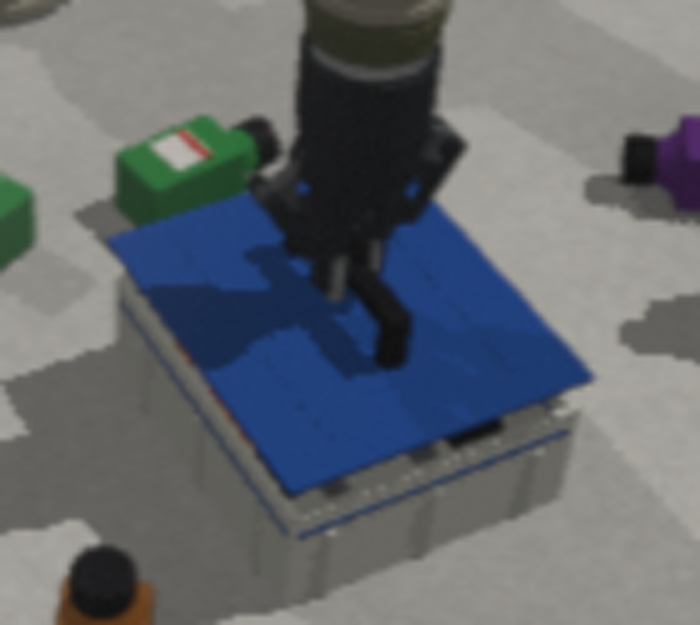

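The lid hovers about 15 mm above its seat and looks aligned in both views. A small trim (about 3 mm), then lower slowly.

>>> servo_tool([
  {"claw": 1,"x": -0.06,"y": 0.1,"z": 0,"ax": 0,"ay": 0,"az": 0.05},
  {"claw": 1,"x": 0,"y": 0,"z": 0,"ax": 0,"ay": 0,"az": 0},
  {"claw": 1,"x": 0,"y": 0,"z": 0,"ax": 0,"ay": 0,"az": 0},
])

```text
clock: 13.3
tcp_pos: [0.5602, 0.1788, 0.1411]
orientation: [0.0, -0.162, 0.987, 0.0]
wrist_force: [-0.2, -0.3, -3.9]
finger_gap: 0.0145
```

Run:
```python
from workcell import env
s=env.get_state();print(s['tcp_pos'],s['orientation'])
```

```text
[0.5601907  0.17883183 0.14112754] [ 2.04769115e-04 -1.62416927e-01  9.86722200e-01  2.14205905e-05]
```

>>> servo_tool([
  {"claw": 1,"x": 0.01,"y": 0,"z": -0.2,"ax": 0,"ay": 0,"az": 0},
  {"claw": 1,"x": 0.01,"y": 0,"z": -0.2,"ax": 0,"ay": 0,"az": 0},
  {"claw": 1,"x": 0,"y": 0,"z": -0.2,"ax": 0,"ay": 0,"az": 0},
  {"claw": 1,"x": 0,"y": 0,"z": 0,"ax": 0,"ay": 0,"az": 0},
])

```text
clock: 13.7
tcp_pos: [0.5599, 0.1785, 0.1245]
orientation: [-0.001, -0.162, 0.987, 0.0]
wrist_force: [-0.6, -0.1, -3.3]
finger_gap: 0.015
```

>>> servo_tool([
  {"claw": 1,"x": 0,"y": 0,"z": -0.12,"ax": 0,"ay": 0,"az": 0},
  {"claw": 1,"x": 0,"y": 0,"z": -0.12,"ax": 0,"ay": 0,"az": 0},
  {"claw": 1,"x": 0,"y": 0,"z": 0,"ax": 0,"ay": 0,"az": 0},
])

```text
clock: 14.0
tcp_pos: [0.5604, 0.1786, 0.1193]
orientation: [-0.0, -0.162, 0.987, 0.0]
wrist_force: [1.0, 0.2, -3.9]
finger_gap: 0.0149
```

Lip bottom is now at about 0.0725, inside the mouth with no contact force. Going on down to the seat.

>>> servo_tool([
  {"claw": 1,"x": 0,"y": 0,"z": -0.08,"ax": 0,"ay": 0,"az": 0},
  {"claw": 1,"x": 0,"y": 0,"z": -0.06,"ax": 0,"ay": 0,"az": 0},
  {"claw": 1,"x": 0,"y": 0,"z": 0,"ax": 0,"ay": 0,"az": 0},
])

```text
clock: 14.3
tcp_pos: [0.5608, 0.1787, 0.1167]
orientation: [0.0, -0.162, 0.987, 0.0]
wrist_force: [0.0, 0.2, -0.3]
finger_gap: 0.0143
```

```bash
python3 sd.py s9
```

```text
[0.56082524 0.17868308 0.11672519] [ 1.56113979e-04  2.39573201e-01 -2.54842540e-01] 14.3
```

View pics/s9.png

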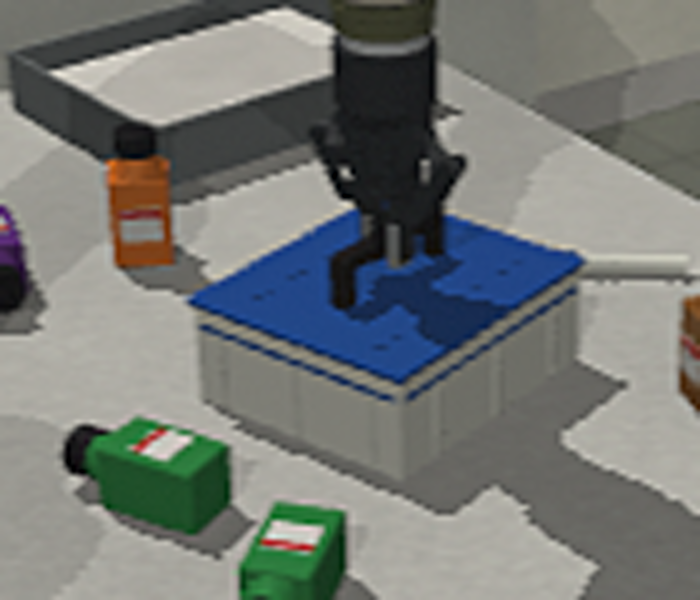

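The lid looks home, its weight is off the hand, and TCP z is 0.1167 as predicted. A light press, then release and retreat straight up.

>>> servo_tool([
  {"claw": 1,"x": 0,"y": 0,"z": -0.05,"ax": 0,"ay": 0,"az": 0},
  {"claw": 1,"x": 0,"y": 0,"z": 0,"ax": 0,"ay": 0,"az": 0},
  {"claw": 1,"x": 0,"y": 0,"z": 0,"ax": 0,"ay": 0,"az": 0},
])

```text
clock: 14.65
tcp_pos: [0.5608, 0.1787, 0.1167]
orientation: [0.001, -0.162, 0.987, 0.0]
wrist_force: [-4.1, -0.6, 7.5]
finger_gap: 0.0146
```

>>> servo_tool([
  {"claw": 0,"x": 0,"y": 0,"z": 0,"ax": 0,"ay": 0,"az": 0},
  {"claw": 0,"x": 0,"y": 0,"z": 0,"ax": 0,"ay": 0,"az": 0},
  {"claw": 0,"x": 0,"y": 0,"z": 0,"ax": 0,"ay": 0,"az": 0},
  {"claw": 0,"x": 0,"y": 0,"z": 0,"ax": 0,"ay": 0,"az": 0},
  {"claw": 0,"x": 0,"y": 0,"z": 0,"ax": 0,"ay": 0,"az": 0},
])

```text
clock: 15.15
tcp_pos: [0.5607, 0.1786, 0.1149]
orientation: [-0.0, -0.162, 0.987, 0.0]
wrist_force: [-0.6, -0.5, 0.3]
finger_gap: 0.0845
```

>>> servo_tool([
  {"claw": 0,"x": 0,"y": 0,"z": 0.4,"ax": 0,"ay": 0,"az": 0},
  {"claw": 0,"x": 0,"y": 0,"z": 0.8,"ax": 0,"ay": 0,"az": 0},
  {"claw": 0,"x": 0,"y": 0,"z": 1,"ax": 0,"ay": 0,"az": 0},
  {"claw": 0,"x": 0,"y": 0,"z": 1,"ax": 0,"ay": 0,"az": 0},
  {"claw": 0,"x": 0,"y": 0,"z": 1,"ax": 0,"ay": 0,"az": 0},
])

```text
clock: 15.65
tcp_pos: [0.5607, 0.1787, 0.2218]
orientation: [0.0, -0.162, 0.987, 0.0]
wrist_force: [-0.5, -0.0, -0.7]
finger_gap: 0.0854
```

>>> servo_tool([
  {"claw": 0,"x": 0.6,"y": 0.2,"z": 1,"ax": 0,"ay": 0,"az": 0},
  {"claw": 0,"x": 0.6,"y": 0.2,"z": 1,"ax": 0,"ay": 0,"az": 0},
  {"claw": 0,"x": 0.6,"y": 0.2,"z": 1,"ax": 0,"ay": 0,"az": 0},
  {"claw": 0,"x": 0,"y": 0,"z": 0,"ax": 0,"ay": 0,"az": 0},
  {"claw": 0,"x": 0,"y": 0,"z": 0,"ax": 0,"ay": 0,"az": 0},
])

```text
clock: 16.15
tcp_pos: [0.6061, 0.1937, 0.2957]
orientation: [0.001, -0.162, 0.987, 0.0]
wrist_force: [0.9, -0.8, -1.2]
finger_gap: 0.0855
```

```bash
python3 look.py w10; python3 sd.py s10
python3 - <<'E'
from workcell import env
import cv2
cv2.imwrite("pics/scene10.png",env.read_camera('scene')[:,:,::-1])
E
```

```text
[0.6061 0.1937 0.2957] [ 6.000e-04 -1.623e-01  9.867e-01  1.000e-04] [ 0.183  0.433  0.336  1.472  0.    -0.143] 0.0855170628524654 16.15 [ 0.9 -0.8 -1.2]
[0.60527395 0.1935453  0.29471768] [-0.58455874 -0.88327861 -0.8901059 ] 16.2
```

View pics/w10.png

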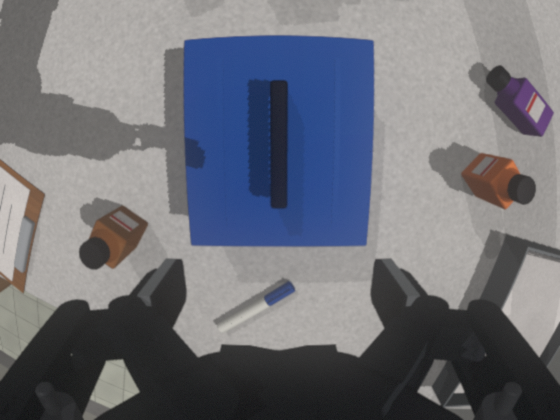

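View pics/s10.png

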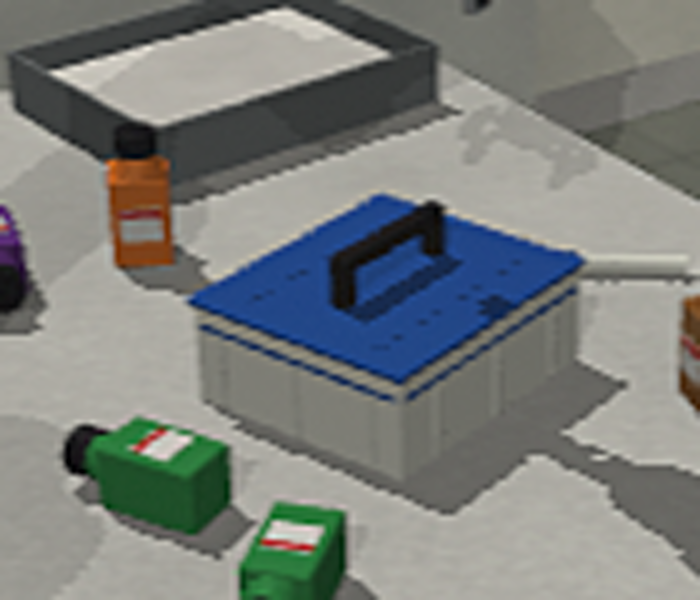

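View pics/scene10.png

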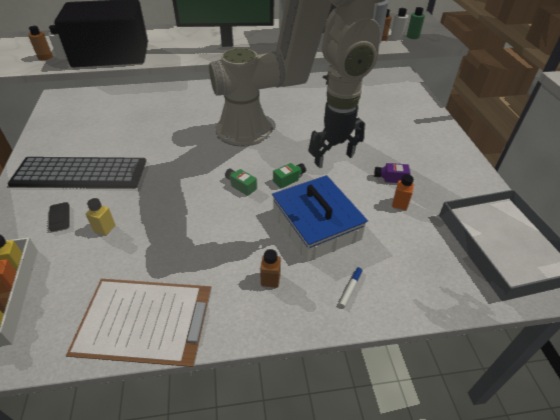

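Run:
```python
from h import *
import pickle
from workcell import env
W=pickle.load(open('w10.pkl','rb'))
w=np.array([(183.5,40.5),(374,40.5),(367.5,245.5),(190.5,245)])
print(*fit(.228,.200,[(W,projf,[0,1,2,3],w)],[.56,.18,.086,.32]))
h=np.array([(270.5,80.5),(287,80.5),(286.5,208.5),(271,208.5)])
print(*fit(.12,.016,[(W,projf,[0,1,2,3],h)],[.56,.18,.126,.32]))
sd=uncrop([(400,380),(190,302),(380,195),(585,262)],5,(180,140))
print(*fit(.228,.200,[(W,projf,[0,1,2,3],w),(env.calibration('side'),proj,[0,1,2,3],sd)],[.56,.18,.086,.32]))
```

```text
[0.560832   0.18001595 0.08368995 0.32634857] [ 0.48587901 -0.50636264 -0.32807114 -0.50004815 -1.00145769  0.27315837
  0.68443768  0.7533999 ]
[0.56102181 0.179936   0.12107829 0.32627084] [-0.57639657  0.06933416  0.57605096  0.07017767  0.63260739 -0.06815794
 -0.63213773 -0.0710385 ]
[0.56112901 0.17984304 0.08375649 0.32617701] [ 0.24881025 -0.31679166 -0.52028577 -0.32361469 -1.23815778  0.49701553
  0.4533266   0.94000686 -0.73813078  0.48497885 -1.79176488 -0.14003351
 -0.69969293  0.02224448 -0.51433868 -0.05298652]
```

The lid is at (0.561, 0.180) and the crate at (0.561, 0.1785): about 1.5 mm off, with yaw within 0.003 rad. No corner residual suggests a tilt. Handing in.

Run:
```python
from workcell import env
print(env.hand_in(), env.get_state()['clock'])
```

```text
the job is handed in; nothing more can be done
the job is handed in; nothing more can be done
```

The bottle that stood up is lying flat and the lid is on the crate and released. I handed the job in at about 16 s of the 58 s allowed; no verdict is reported.

- **Bottle:** I tipped it by pushing its cap along its lane. The wrist view, taken before the lid went on, showed all three bottles lying in their lanes, below the fill line as far as I could see. I did not measure the tipped bottle's height or angle.
- **Lid:** I lifted it by its handle bar, carried it over the crate and lowered it. It was within about 1.5 mm of centre and 0.003 rad of square. The side view showed it down all round, and the weight came off the hand at the predicted height.
- **Table bottles:** All three spares were still standing in the last scene view, with no visible shift. The green and purple look-alikes were not touched.
- **Disagreements:** Wrist-only height fits read low. On the table they put the lid 4–5 mm below the stated height, and seated they put the plate 2 mm and the bar 5 mm below. On the table, a closer wrist view and the two fixed cameras came within about 3 mm of the stated heights, so I took this as measurement noise. For the seated lid I relied on the tool height and the side view.

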